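# Eject a spent filter cartridge

## Robot

A 6-joint arm with a two-finger parallel gripper is mounted at the origin on the work surface. World frame = base frame: x ahead of the robot, y to its left, z up, the work surface at z = 0. Lengths are in m, angles in rad, forces in N, time in s.
With the tool pointing down it reaches from about 0.325 to 0.85 m from the base axis. Payload 4.4 kg.
Tool frame: the origin (TCP) lies between the finger pads; the fingertips stand 11 mm ahead of it and the grasp point (between the pads) lies 8 mm behind it; x points along the fingers, y is the direction in which the jaws open and shut, and the axes are right-handed (so a half turn about x gives the same grasp; the last joint's range is limited). The gripper opens to 94 mm and grips with 3 to 60 N. Pads are 16 mm wide; open, the fingers measure 119 mm over their backs; the gripper's body (75 mm by 177 mm) begins 78 mm behind the grasp point.
Start: joints at [-1.284, 0.207, 1.542, -0, 1.393, -0.15], TCP at [0.244, -0.521, 0.216] pointing down, gripper open.
Joint ranges: [-2.73, 2.73], [-0.86, 2.22], [0.23, 2.46], [-1.11, 4.25], [0.08, 2.63], [-2.82, 2.82]. Speed limits (rad/s): [2.79, 2.79, 3.14, 3.14, 3.14, 3.14].

## Interface

Orientations are given as a rotation vector (axis times angle).
In Python, from rig import telemetry, grab_frame, finish_job, nets gives the robot as it stands.
- The arm moves only by the tool move_arm, never from a script. Its argument "increments" is a list that holds one entry, the list of rows, each a list of 7 numbers: the turn, a rotation vector about the tool's x, y, z in rad, then the shift along the tool's x, y, z in mm, then the closure in counts, from 0 (fully open) to 255 (shut). In form: [[[rx, ry, rz, tx, ty, tz, fingers], ...]]. A call has 1 to 20 rows; each row is the pose to reach, as a shift and turn from the pose measured when the call began, along the tool's axes at that moment; what a row does not reach only later rows make up. A row lasts 1/12 s, in which the tool goes at most 41.7 mm and 7.16 degrees, less where a joint would pass 70% of its speed; a pose out of reach is approached as far as the arm can. A call with a gripper value outside its range is refused whole. The fingers move at their own pace and stop on an object; the grip force is fixed at half the most. Time passes only in rows, so rows that repeat a pose let the fingers close. It gives the time, the measured TCP pose, the force and the opening at its end, in the units of the state.
- telemetry.get_state(): the state, without advancing time (a new reading comes with each control period).
- grab_frame(name): name is "scene" or "top" or "wrist"; returns a dict with "pixels" (400x640x3 uint8, red, green, blue), "mtx" (3x3 intrinsics, pixels), "R" (3x3) and "t" (3): a world point X has camera coordinates R X + t. Camera axes: x right, y down, z forward; pixel columns grow to the right and rows downward; lengths in m; the calibration is good to about 2 mm. A picture is of the moment at which its call begins. There is no depth.
- finish_job(): hands the job in, once; it reports no verdict.
Trained networks look in the newest picture that a camera, given by its name, has taken for a name from the list of things; names that differ only in an ending like _2 or _b are one class to them, and where a whole thing is asked for, a point or a joint stands for the part that bears it (a point fixed in the world has none). Each returns a list of dicts, best first, with "conf" (0 to 1); they miss things now and then, are a little off and sometimes report something else, mostly with a low value. They report only what shows in the picture. A call takes as long as a camera call. They do not tell look-alikes from the thing itself.
- nets.masks_of(query, camera): "region" (400x640 bool, what is visible of it) and "xy" ([column, row] in pixels, amid what is visible of it).
- nets.place_of(query, camera): "xy" ([column, row] in pixels: a listed point, or the origin of a listed thing).
The state is a dict: "time": time; "qpos": joint angles; "qvel": joint speeds; "tau": joint torques, N m; "position": TCP position; "eef_rot": TCP orientation; "contact_force": force on the tool from outside, world axes, zero at the start; "ft_torque": the same for the moment, N m; "grip_width": finger opening in m.
Only numpy, scipy, OpenCV 4.12 (cv2) and the standard library are available. Lean on these libraries where they do the work, as an engineer would, in place of code of your own. Each camera call takes 0.05 s, during which the arm holds its last target. There are 200 camera calls.

## Task

Press the ejector lever of the filter housing that holds the cartridge all the way down so that the cartridge rises, then draw the cartridge out by its neck and set it down gently, standing upright neck up, in the shallow drip tray. Do not work the lever of the empty housing, and leave the other things on the bench where they are.

Things in the scene. Friction and masses are not known exactly. Their poses are not given: they have to be found in the camera images.
- cart_center (a point): The filter cartridge, half-way up on its axis (z towards the neck). 90 mm tall, 0.2 to 0.4 kg: lower half a white ribbed body 52 mm in diameter, upper half a plain steel neck 38 mm in diameter, to grip it by. Seated, its top is level with the housing's top: no room for fingers. With the lever fully down the whole neck stands above the housing and this point is level with its top.
- rim_full (a point): The filter housing that holds the cartridge. Aluminium block 90 x 90 mm, 120 mm tall, on a dark foot plate, with a round pocket 56 mm in diameter and 90 mm deep in its top; this point is the centre of the pocket's mouth, 120 mm above the table. x points away from the lever, z up. The housing is fixed.
- lever_full (a joint): Ejector lever of the housing that holds the cartridge. Hinge level, across x, 65 mm from the pocket's axis on its -x side, 50 mm above the table. 0 = up (the start), 0.56 rad = fully down at its stop, where the lifter has raised the cartridge 45 mm. Stiff: about 10 N straight down on the pad moves it, and it stays where it is left, even under the cartridge's weight.
- pad_full (a point): Lever of the housing that holds the cartridge. Centre of the top face of its black pad (44 x 50 mm, 12 mm thick), 85 mm out from the hinge, 147 mm from the pocket's axis. It moves with the lever, from about 81 mm above the table (up) to about 34 mm (fully down), hardly sideways.
- rim_empty (a point): A second housing, alike but with an empty pocket: not to be used. Aluminium block 90 x 90 mm, 120 mm tall, on a dark foot plate, with a round pocket 56 mm in diameter and 90 mm deep in its top; this point is the centre of the pocket's mouth, 120 mm above the table.
- lever_empty (a joint): Lever of the empty housing, not to be moved. Reads as the other one.
- pad_empty (a point): Lever of the empty housing, not to be moved. Centre of the top face of its black pad (44 x 50 mm, 12 mm thick), 85 mm out from the hinge, 147 mm from the pocket's axis. It moves with the lever, from about 81 mm above the table (up) to about 34 mm (fully down), hardly sideways.
- drip_tray: Shallow open stainless tray, 160 (x) by 140 (y) mm outside, walls 4 mm thick and 15 mm high, its floor 4 mm above the table. Origin at the centre of its underside, z up. It is fixed.
- cartridge: The same cartridge, its origin at the centre of its underside, 45 mm below cart_center.
- low_jar: Squat amber jar, 58 mm across, 55 mm tall; a bystander: leave it where it stands. Origin at its underside centre. 
- syrup_jar: Amber jar, 72 mm across, 100 mm tall; a bystander: leave it where it stands. Origin at its underside centre. 
- dark_jar: Green glass jar, 72 mm across, 85 mm tall; a bystander: leave it where it stands. Origin at its underside centre. 
- wrench: Steel open-ended wrench, 180 mm long, lying; a bystander: leave it where it stands. Origin at its underside centre. 
- cup: Steel cup, 80 mm across, 80 mm tall; a bystander: leave it where it stands. Origin at its underside centre. 
- brush: Brush lying on the table; a bystander: leave it where it stands. Origin at its underside centre. 
There are look-alikes about, which are no part of the job. There is more than one size of the drip_tray; the one meant has the size given above.

How it is judged:
On the way, in this order (a step that is already met when the one before it is completed fails the run):
1. the lever of the loaded housing is pressed fully down (above 0.48 rad) and the cartridge has risen in its pocket (at least 38 of 45 mm), still on the pocket's axis (value of joint lever_full above 0.48 rad and z of cart_center in the frame of rim_full between -0.007 and 0.012 m and horizontal distance between cart_center and rim_full below 0.008 m), for 0.2 s.
2. the cartridge is drawn clear out of the pocket (its middle more than 45 mm above the housing's top), held by the fingers (z of cart_center in the frame of rim_full above 0.045 m and contact force between the fingers and cartridge above 0.5 N), for 0.1 s.
At the end, for the whole second after the job is handed in: The cartridge stands at rest and upright, neck up (within 0.1 rad), on the floor of the drip tray, wholly inside its walls; the empty housing's lever is still up (x of cart_center in the frame of drip_tray between -0.06 and 0.06 m and y of cart_center in the frame of drip_tray between -0.05 and 0.05 m and z of cart_center in the frame of drip_tray between 0.043 and 0.055 m and angle between cart_center's own z axis and vertical below 0.1 rad and linear speed of cartridge below 0.02 m/s and angular speed of cartridge below 0.2 rad/s and value of joint lever_empty below 0.1 rad); the robot touches nothing.
It fails at once if the lever of the empty housing is worked (beyond 0.1 rad) (value of joint lever_empty above 0.1 rad).
It fails at once if the cartridge is set down hard (over 40 N on the tray) (contact force between cartridge and drip_tray above 40 N).
It fails at once if the cartridge is dropped (let go and falling faster than 0.45 m/s, about 10 mm of free fall) (contact force between the fingers and cartridge below 0.1 N and linear speed of cartridge above 0.45 m/s).
It fails at once if a bystander is moved more than 30 mm (distance of any of low_jar, syrup_jar, dark_jar, wrench, cup, brush from where it was at the start of the episode above 0.03 m).
It also fails if it takes over 54 s, if anything falls off the work surface, if the arm or the gripper's body presses on something with over 40 N, if the wrist force passes 120 N, or if a joint passes its speed limit or range.

## Working session

There is one attempt and no reset: what is moved stays moved. The work goes in short steps, Python scripts to look and compute and a tool call to move; the robot and the scene stay as the last step left them, time stands still between calls to the robot, and variables do not carry over. Pictures are saved under pics/ and viewed, about 8 in all and at most 12, crops included, and the job is handed in when it is done.

Besides the shell and the picture viewer there is one more tool, called after "Call:" as name(argument=value, ...) on one line, values as JSON. move_arm: Moves the arm, as the interface text tells. Its arguments: {"type":"object","properties":{"increments":{"type":"array","items":{"type":"array","items":{"type":"array","items":{"type":"number"}}}}},"required":["increments"]}

```bash
mkdir -p pics
cat > h.py <<'E'
import numpy as np, cv2
from rig import telemetry, grab_frame, finish_job, nets
from scipy.spatial.transform import Rotation as Ro
def save(f,n): cv2.imwrite(f'pics/{n}.png',f['pixels'][:,:,::-1])
def at_z(f,uv,z):
    d=np.linalg.inv(f['mtx'])@[uv[0],uv[1],1]; d=f['R'].T@d; c=-f['R'].T@f['t']
    return c+d*(z-c[2])/d[2]
def proj(f,X):
    p=f['mtx']@(f['R']@np.array(X)+f['t']); return p[:2]/p[2]
def to_tool(P):
    s=telemetry.get_state(); return Ro.from_rotvec(s['eef_rot']).inv().apply(np.array(P)-s['position'])*1000
E
python3 - <<'E'
from h import *
s=telemetry.get_state(); print(s)
print(Ro.from_rotvec(s['eef_rot']).as_matrix().round(3))
Z=dict(rim_full=.12,rim_empty=.12,pad_full=.081,pad_empty=.081,drip_tray=0,cart_center=.075,low_jar=0,syrup_jar=0,dark_jar=0,cup=0,wrench=0,brush=0)
for c in ('top','scene'):
    f=grab_frame(c); save(f,c+'0')
    print(c,'cam at',(-f['R'].T@f['t']).round(3))
    for q,z in Z.items():
        for r in nets.place_of(q,c)[:3]:
            print(q,round(r['conf'],2),np.round(r['xy']),at_z(f,r['xy'],z).round(3))
E
```

```text
{'time': 0.0, 'qpos': array([-1.28347798e+00,  2.07399637e-01,  1.54288003e+00, -5.07568763e-05,
        1.39344283e+00, -1.50530555e-01]), 'qvel': array([-0.00074121,  0.00323836,  0.00287348, -0.00039924,  0.00014441,
       -0.0010762 ]), 'tau': array([-3.27829036e-05, -3.70877194e+01, -2.81417066e+01,  6.98352931e-02,
        3.60732630e-02, -1.72073692e-04]), 'position': array([ 0.24354404, -0.52006578,  0.21533736]), 'eef_rot': array([ 1.97967946,  0.44266451, -1.98007576]), 'contact_force': array([ 0.77984721,  0.54744091, -0.25150908]), 'ft_torque': array([0.02428595, 0.00396082, 0.00884905]), 'grip_width': 0.0941985168296347}
[[-0.001  0.424 -0.906]
 [ 0.002 -0.906 -0.424]
 [-1.    -0.002 -0.   ]]
top cam at [ 0.408 -0.081  1.58 ]
rim_full 0.91 [302. 158.] [ 0.589 -0.007  0.12 ]
rim_empty 0.72 [210. 151.] [0.612 0.29  0.12 ]
pad_full 0.56 [347. 170.] [ 0.554 -0.155  0.081]
pad_empty 0.82 [252. 160.] [0.588 0.158 0.081]
drip_tray 0.79 [485. 222.] [ 0.378 -0.638  0.   ]
drip_tray 0.74 [392. 283.] [ 0.168 -0.313  0.   ]
drip_tray 0.19 [377. 130.] [ 0.699 -0.267  0.   ]
cart_cen
[... 591 characters left out ...]
pty 0.69 [412. 288.] [0.618 0.291 0.12 ]
pad_full 0.85 [284. 218.] [ 0.577 -0.159  0.081]
pad_empty 0.85 [368. 262.] [0.585 0.143 0.081]
drip_tray 0.95 [247. 188.] [ 0.484 -0.388  0.   ]
drip_tray 0.85 [215. 146.] [ 0.375 -0.628  0.   ]
drip_tray 0.56 [307. 144.] [ 0.175 -0.33   0.   ]
cart_center 0.45 [319. 243.] [ 0.599 -0.015  0.075]
low_jar 0.88 [353. 233.] [0.461 0.031 0.   ]
syrup_jar 0.87 [308. 313.] [0.777 0.058 0.   ]
dark_jar 0.88 [253. 276.] [ 0.764 -0.15   0.   ]
cup 0.98 [463. 279.] [0.438 0.399 0.   ]
cup 0.46 [320. 254.] [ 0.588 -0.018  0.   ]
wrench 0.69 [229. 242.] [ 0.701 -0.295  0.   ]
brush 0.97 [460. 344.] [0.638 0.46  0.   ]
brush 0.32 [283. 215.] [ 0.519 -0.209  0.   ]
```

```bash
ls pics
```

```text
scene0.png
top0.png
```

View pics/top0.png

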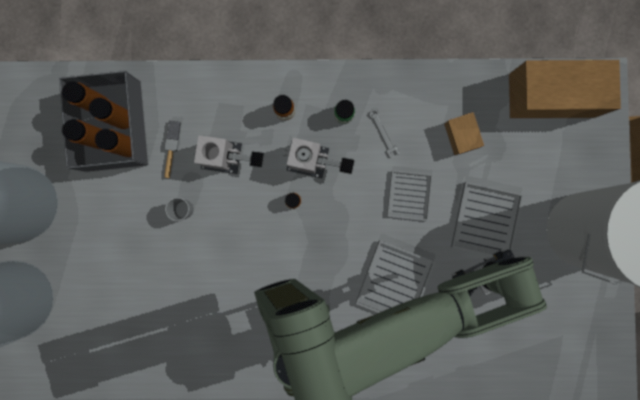

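View pics/scene0.png

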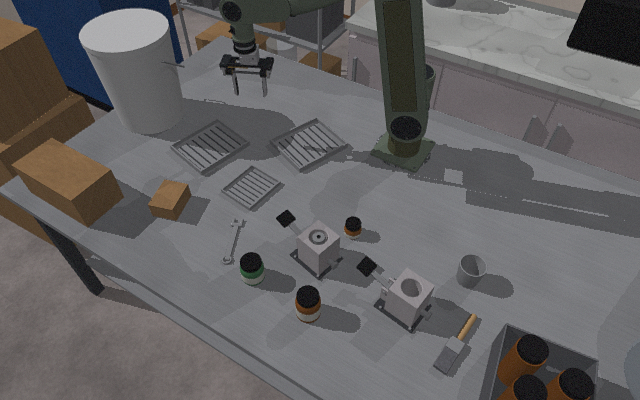

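The pictures show the loaded housing at top (303,155) with its pad at (347,166). The empty housing is at (210,150). There are three trays, and the small one at top (410,195), about 42x50 px, fits 160x140 mm. I'll move over the loaded pad for a close look.

Call:
move_arm(increments=[[[-0.93,0,0,-65,-220,-474,255],[-0.93,0,0,-65,-220,-474,255],[-0.93,0,0,-65,-220,-474,255],[-0.93,0,0,-65,-220,-474,255],[-0.93,0,0,-65,-220,-474,255],[-0.93,0,0,-65,-220,-474,255],[-0.93,0,0,-65,-220,-474,255],[-0.93,0,0,-65,-220,-474,255],[-0.93,0,0,-65,-220,-474,255],[-0.93,0,0,-65,-220,-474,255],[-0.93,0,0,-65,-220,-474,255],[-0.93,0,0,-65,-220,-474,255],[-0.93,0,0,-65,-220,-474,255],[-0.93,0,0,-65,-220,-474,255],[-0.93,0,0,-65,-220,-474,255],[-0.93,0,0,-65,-220,-474,255],[-0.93,0,0,-65,-220,-474,255],[-0.93,0,0,-65,-220,-474,255]]])

```text
time: 2.8
position: [0.5789, -0.1218, 0.2812]
eef_rot: [1.358, 1.106, -1.359]
contact_force: [0.1, -0.1, 0.5]
grip_width: 0.0001
```

Run:
```python
from h import *
s=telemetry.get_state(); print(s['time'],s['position'],s['qpos'].round(2)); print(Ro.from_rotvec(s['eef_rot']).as_matrix().round(3))
f=grab_frame('wrist'); save(f,'w1'); print('cam',(-f['R'].T@f['t']).round(3))
for q,z in dict(rim_full=.12,pad_full=.081,cart_center=.075,low_jar=0).items():
    for r in nets.place_of(q,'wrist')[:3]: print(q,round(r['conf'],2),np.round(r['xy']),at_z(f,r['xy'],z).round(4))
for c in ('top','scene'):
    g=grab_frame(c)
    for r in nets.masks_of('drip_tray',c)[:4]:
        m=r['region'].astype(np.uint8); cn=max(cv2.findContours(m,0,2)[0],key=cv2.contourArea)[:,0]
        P=np.array([at_z(g,u,.012)[:2] for u in cn],np.float32); b=cv2.minAreaRect(P)
        print(c,r['conf'],np.round(r['xy']),np.round(b[0],3),np.round(b[1],3),b[2])
```

```text
2.8 [ 0.57894423 -0.12179101  0.28120556] [-0.35  0.2   1.42 -0.    1.53 -0.15]
[[-0.001  0.979 -0.204]
 [-0.    -0.204 -0.979]
 [-1.    -0.001  0.   ]]
cam [ 0.593 -0.056  0.449]
pad_full 0.7 [316. 208.] [ 0.5711 -0.1542  0.081 ]
cart_center 0.61 [317.  91.] [ 0.6012 -0.015   0.075 ]
low_jar 0.74 [213.  87.] [0.4586 0.0285 0.    ]
top 0.75 [486. 221.] [ 0.385 -0.639] [0.209 0.233] 77.58186340332031
top 0.72 [391. 285.] [ 0.173 -0.319] [0.205 0.232] 68.12428283691406
top 0.7 [407. 194.] [ 0.472 -0.374] [0.148 0.164] 84.53025817871094
scene 0.91 [249. 188.] [ 0.478 -0.374] [0.153 0.165] 84.36761474609375
scene 0.79 [322. 143.] [ 0.173 -0.321] [0.22  0.249] 67.86164855957031
scene 0.78 [211. 147.] [ 0.389 -0.64 ] [0.221 0.247] 77.96197509765625
scene 0.64 [252. 268.] [ 0.747 -0.164] [0.121 0.076] 38.02406692504883
```

View pics/w1.png

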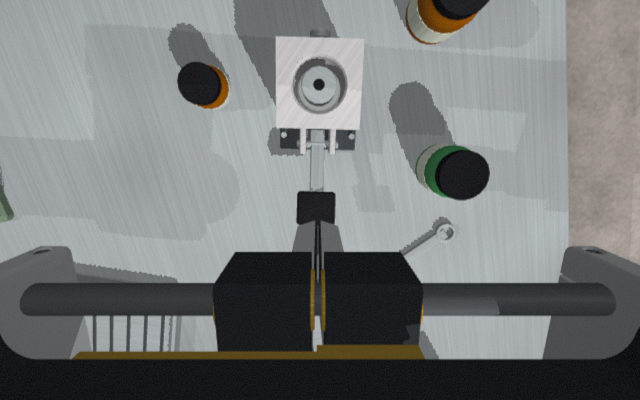

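The wrist view shows the pad at (316,208) and the pocket at (319,84), so the lever runs along the tool's z axis. Pad to rim comes out at 147 mm as specified. Pressing now.

Call:
move_arm(increments=[[[0,0,0,35,-1,33,255],[0,0,0,70,-1,33,255],[0,0,0,105,-1,33,255],[0,0,0,140,-1,33,255],[0,0,0,165,-1,33,255],[0,0,0,178,-1,33,255],[0,0,0,185,-1,33,255],[0,0,0,191,-1,33,255],[0,0,0,197,-1,33,255],[0,0,0,203,-1,33,255],[0,0,0,209,-1,33,255],[0,0,0,215,-1,33,255],[0,0,0,220,-1,33,255],[0,0,0,225,-1,33,255],[0,0,0,229,-1,33,255],[0,0,0,232,-1,33,255],[0,0,0,234,-1,33,255],[0,0,0,235,-1,33,255],[0,0,0,235,-1,33,255],[0,0,0,235,-1,33,255]]])

```text
time: 4.92
position: [0.5735, -0.1556, 0.0504]
eef_rot: [1.354, 1.101, -1.357]
contact_force: [-5.4, -4.3, 8.1]
grip_width: 0.0006
```

Run:
```python
from h import *
s=telemetry.get_state(); print(s['position'],s['contact_force'])
f=grab_frame('scene'); cv2.imwrite('pics/s2.png',cv2.resize(f['pixels'][180:300,230:430,::-1],None,fx=4,fy=4))
for q,z in dict(rim_full=.12,cart_center=.12,pad_full=.034).items():
    for r in nets.place_of(q,'scene')[:2]: print(q,round(r['conf'],2),np.round(r['xy']),at_z(f,r['xy'],z).round(4))
```

```text
[ 0.57347169 -0.15564657  0.05042967] [-5.38319935 -4.27702952  8.09059802]
rim_full 0.95 [315. 236.] [ 0.612  -0.0223  0.12  ]
cart_center 0.81 [319. 233.] [ 0.5953 -0.0188  0.12  ]
pad_full 0.69 [283. 227.] [ 0.5794 -0.1636  0.034 ]
```

View pics/s2.png

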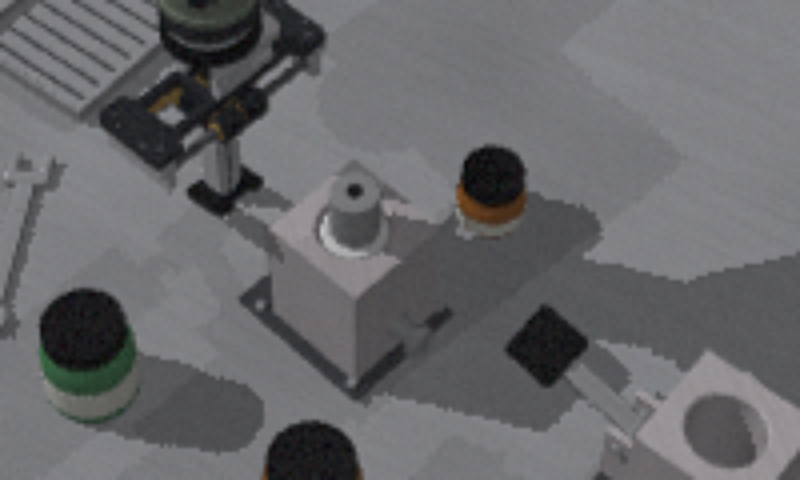

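The picture shows the lever mostly down and the neck risen, at crop (355,210). The tip is at 39 mm, so I'll press to the stop at 34 mm.

Call:
move_arm(increments=[[[0,0,0,6,0,0,255],[0,0,0,8,0,0,255],[0,0,0,10,0,0,255],[0,0,0,12,0,0,255],[0,0,0,13,0,0,255],[0,0,0,13,0,0,255],[0,0,0,13,0,0,255]]])

```text
time: 5.7
position: [0.5754, -0.1569, 0.0471]
eef_rot: [1.352, 1.098, -1.355]
contact_force: [-17.1, 5.0, 37.8]
grip_width: 0.0008
```

Force jumped to 38 N with the tip near 36 mm, so the lever is at its stop. Retreating straight up and opening for a look.

Call:
move_arm(increments=[[[0,0,0,-15,0,0,255],[0,0,0,-50,0,0,255],[0,0,0,-90,0,0,100],[0,0,0,-130,0,0,0],[0,0,0,-170,0,0,0],[0,0,0,-210,0,-20,0],[0,0,0,-230,0,-40,0],[0,0,0,-230,0,-50,0],[0,0,0,-230,0,-50,0],[0,0,0,-230,0,-50,0],[0,0,0,-230,0,-50,0]]])

```text
time: 6.62
position: [0.5833, -0.1063, 0.2748]
eef_rot: [1.351, 1.101, -1.358]
contact_force: [-0.8, 0.1, -0.5]
grip_width: 0.0569
```

Run:
```python
from h import *
s=telemetry.get_state(); print(s['time'],s['position'],s['contact_force']); print(Ro.from_rotvec(s['eef_rot']).as_matrix().round(3))
f=grab_frame('wrist'); save(f,'w3'); print('cam',(-f['R'].T@f['t']).round(3))
for q,z in dict(rim_full=.12,pad_full=.034,cart_center=.12,cartridge=.075).items():
    for r in nets.place_of(q,'wrist')[:2]: print(q,round(r['conf'],2),np.round(r['xy']),at_z(f,r['xy'],z).round(4))
for X in ([.601,-.012,.165],[.601,-.012,.12]): print(X,proj(f,X).round(1))
g=cv2.cvtColor(f['pixels'],7)
print(cv2.HoughCircles(cv2.medianBlur(g,5),cv2.HOUGH_GRADIENT,1,20,param1=100,param2=30,minRadius=15,maxRadius=60))
```

```text
6.6167 [ 0.58328932 -0.10632928  0.27478337] [-0.79110399  0.08011152 -0.49122087]
[[ 0.001  0.98  -0.2  ]
 [-0.007 -0.2   -0.98 ]
 [-1.     0.003  0.007]]
cam [ 0.597 -0.039  0.442]
pad_full 0.96 [314. 212.] [ 0.5694 -0.1569  0.034 ]
cart_center 0.76 [316. 100.] [ 0.6012 -0.0144  0.12  ]
cartridge 0.62 [316. 102.] [ 0.6013 -0.0131  0.075 ]
[0.601, -0.012, 0.165] [315.3  92.8]
[0.601, -0.012, 0.12] [315.5  97.4]
[[[317.5 100.5  23.8]
  [458.5 187.5  24.5]
  [198.5  94.5  21.6]]]
```

View pics/w3.png

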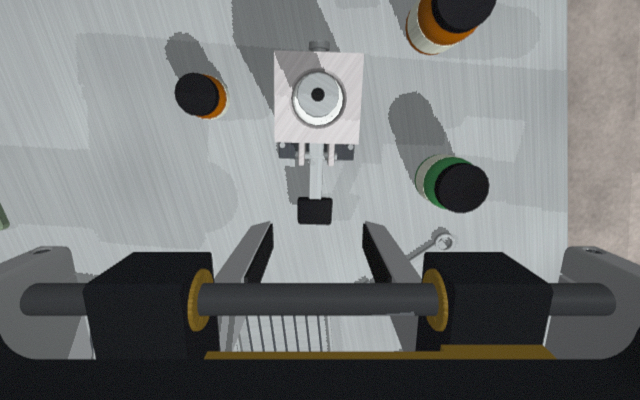

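The neck top is at wrist (317,95), giving a cartridge axis near (0.602, -0.014). The net agrees to within 2 mm, and the lever is still down. Going over it, then down, then gripping.

Call:
move_arm(increments=[[[0,0.007,0,0,0,-40,0],[0,0.007,0,0,0,-75,0],[0,0.007,0,0,0,-95,0],[0,0.007,0,15,0,-95,0],[0,0.007,0,45,0,-95,0],[0,0.007,0,80,0,-95,0],[0,0.007,0,110,0,-95,0],[0,0.007,0,128,0,-95,0],[0,0.007,0,135,0,-95,0],[0,0.007,0,135,0,-95,0],[0,0.007,0,135,0,-95,0],[0,0.007,0,135,0,-95,0]]])

```text
time: 7.87
position: [0.6046, -0.015, 0.1417]
eef_rot: [1.36, 1.101, -1.351]
contact_force: [-0.2, -0.4, 0.9]
grip_width: 0.0941
```

Call:
move_arm(increments=[[[0,0,0,0,0,0,120],[0,0,0,0,0,0,160],[0,0,0,0,0,0,200],[0,0,0,0,0,0,255],[0,0,0,0,0,0,255],[0,0,0,0,0,0,255],[0,0,0,0,0,0,255],[0,0,0,0,0,0,255],[0,0,0,0,0,0,255],[0,0,0,0,0,0,255]]])

```text
time: 8.7
position: [0.6041, -0.0148, 0.1415]
eef_rot: [1.359, 1.102, -1.352]
contact_force: [-1.8, 0.6, 0.3]
grip_width: 0.0379
```

Width is 37.9 mm, so the neck is gripped. Lifting.

Call:
move_arm(increments=[[[0,0,0,-4,0,0,255],[0,0,0,-10,0,0,255],[0,0,0,-18,0,0,255],[0,0,0,-28,0,0,255],[0,0,0,-40,0,0,255],[0,0,0,-52,0,0,255],[0,0,0,-64,0,0,255],[0,0,0,-76,0,0,255],[0,0,0,-88,0,0,255],[0,0,0,-100,0,0,255],[0,0,0,-110,0,0,255],[0,0,0,-118,0,0,255],[0,0,0,-120,0,0,255],[0,0,0,-120,0,0,255]]])

```text
time: 9.87
position: [0.6039, -0.0148, 0.2625]
eef_rot: [1.36, 1.101, -1.351]
contact_force: [0.0, 0.1, -3.8]
grip_width: 0.0377
```

Run:
```python
from h import *
s=telemetry.get_state(); print(s['time'],s['position'],s['contact_force'],s['grip_width']); print(Ro.from_rotvec(s['eef_rot']).as_matrix().round(3))
for P in ([.475,-.374,.26],): print(to_tool(P))
f=grab_frame('scene'); cv2.imwrite('pics/s4.png',cv2.resize(f['pixels'][130:300,200:430,::-1],None,fx=3.4,fy=3.4))
for r in nets.place_of('cart_center','scene')[:2]: print(r, proj(f,[.6035,-.0145,.2405]))
ms=nets.masks_of('drip_tray','scene')
for g,c in ((f,'scene'),(grab_frame('top'),'top')):
  for r in nets.masks_of('drip_tray',c)[:4]:
    m=r['region'].astype(np.uint8); cn=max(cv2.findContours(m,0,2)[0],key=cv2.contourArea)[:,0]
    P=np.array([at_z(g,u,.012)[:2] for u in cn],np.float32); b=cv2.minAreaRect(P); print(c,r['conf'],np.round(b[0],3),np.round(b[1],3),b[2])
```

```text
9.8667 [ 0.60386367 -0.01482048  0.26246836] [ 0.00736945  0.05015199 -3.83134797] 0.03774896342822122
[[ 0.007  0.98  -0.201]
 [-0.001 -0.201 -0.98 ]
 [-1.     0.007 -0.001]]
[  1.86553806 -54.13527135 377.74033656]
{'xy': [319.3, 208.2], 'conf': 0.73} [318.64587016 209.66182412]
scene 0.98 [ 0.478 -0.374] [0.149 0.168] 83.31978607177734
scene 0.93 [ 0.387 -0.642] [0.228 0.245] 77.20085906982422
scene 0.86 [ 0.244 -0.375] [0.259 0.133] 37.00755310058594
scene 0.67 [ 0.571 -0.062] [0.242 0.162] 74.8301773071289
top 0.66 [ 0.765 -0.148] [0.082 0.082] 44.88520050048828
top 0.63 [ 0.174 -0.32 ] [0.205 0.236] 67.80089569091797
top 0.57 [ 0.473 -0.374] [0.147 0.165] 82.58963012695312
top 0.57 [ 0.384 -0.638] [0.21  0.232] 77.59141540527344
```

View pics/s4.png

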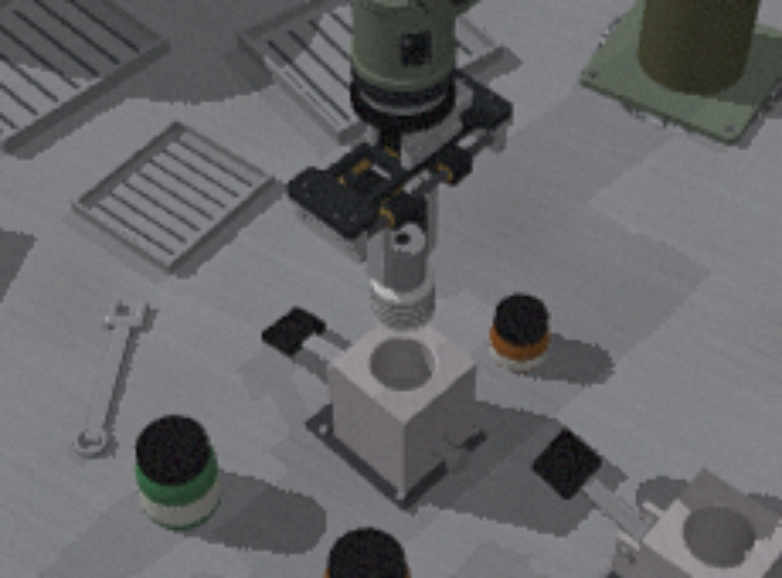

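The cartridge is held clear and upright, with the neck at crop (405,245). The tray centre is (0.475, -0.374) from both cameras, at about 0.148x0.165, which is the right size. Carrying it over.

Call:
move_arm(increments=[[[0,0,0,0,-1,8,255],[0,0,0,0,-4,28,255],[0,0,0,0,-8,56,255],[0,0,0,0,-12,86,255],[0,0,0,0,-17,116,255],[0,0,0,0,-21,146,255],[0,0,0,0,-25,176,255],[0,0,0,0,-29,206,255],[0,0,0,0,-34,236,255],[0,0,0,0,-38,266,255],[0,0,0,0,-42,296,255],[0,0,0,0,-46,324,255],[0,0,0,0,-50,348,255],[0,0,0,0,-52,366,255],[0,0,0,0,-54,376,255],[0,0,0,0,-54,378,255],[0,0,0,0,-54,378,255],[0,0,0,0,-54,378,255]]])

```text
time: 11.67
position: [0.4744, -0.3732, 0.26]
eef_rot: [1.359, 1.105, -1.353]
contact_force: [-0.5, 0.2, -2.7]
grip_width: 0.0376
```

Run:
```python
from h import *
s=telemetry.get_state(); print(s['time'],s['position'],s['contact_force'],s['grip_width']); print(Ro.from_rotvec(s['eef_rot']).as_matrix().round(3))
f=grab_frame('wrist'); save(f,'w5')
p=s['position']
for n,z in (('drip_tray',0),('cart_center',p[2]-.0215)):
  for r in nets.place_of(n,'wrist')[:2]: print(n,r,at_z(f,r['xy'],z))
for r in nets.masks_of('drip_tray','wrist')[:2]:
    ys,xs=np.nonzero(r['region']); print(r['conf'],xs.min(),xs.max(),ys.min(),ys.max())
```

```text
11.6667 [ 0.47436233 -0.37320352  0.25996034] [-0.48673513  0.15716945 -2.65742577] 0.037633298699154764
[[ 0.004  0.98  -0.2  ]
 [ 0.001 -0.2   -0.98 ]
 [-1.     0.004 -0.001]]
drip_tray {'xy': [314.9, 181.7], 'conf': 0.79} [ 0.47009967 -0.38237271  0.        ]
drip_tray {'xy': [295.6, 339.0], 'conf': 0.73} [ 0.38513855 -0.63671818  0.        ]
cart_center {'xy': [316.3, 229.3], 'conf': 0.77} [ 0.4740318  -0.37262095  0.23846034]
0.89 262 367 316 351
0.87 8 192 96 260
```

View pics/w5.png

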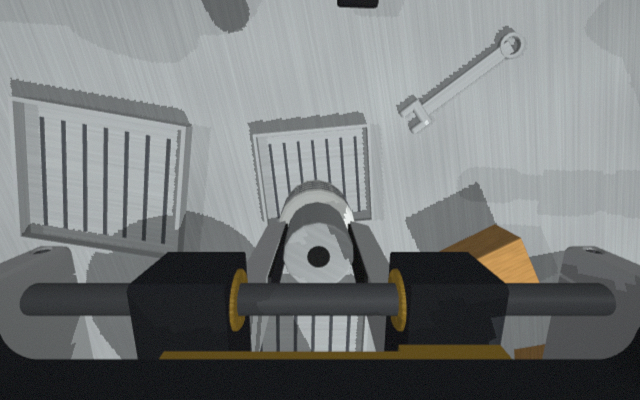

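The cartridge hangs over the tray, upright, with the tray's far part at wrist (310,170). Descending.

Call:
move_arm(increments=[[[0,0,0,6,0,0,255],[0,0,0,20,0,0,255],[0,0,0,40,0,0,255],[0,0,0,60,0,0,255],[0,0,0,80,0,0,255],[0,0,0,100,0,0,255],[0,0,0,120,0,0,255],[0,0,0,138,0,0,255],[0,0,0,153,0,0,255],[0,0,0,165,0,0,255],[0,0,0,173,0,0,255],[0,0,0,177,0,0,255],[0,0,0,179,0,0,255],[0,0,0,179,0,0,255],[0,0,0,179,0,0,255]]])

```text
time: 13.12
position: [0.476, -0.3737, 0.0822]
eef_rot: [1.357, 1.103, -1.351]
contact_force: [-0.7, -1.2, -3.5]
grip_width: 0.0381
```

Call:
move_arm(increments=[[[0,0,0,1,0,0,255],[0,0,0,2,0,0,255],[0,0,0,3,0,0,255],[0,0,0,4,0,0,255],[0,0,0,5,0,0,255],[0,0,0,6,0,0,255],[0,0,0,7,0,0,255],[0,0,0,8,0,0,255],[0,0,0,8,0,0,255]]])

```text
time: 13.87
position: [0.4759, -0.3735, 0.0738]
eef_rot: [1.357, 1.103, -1.352]
contact_force: [-0.1, -0.5, -2.9]
grip_width: 0.0378
```

Call:
move_arm(increments=[[[0,0,0,1,0,0,255],[0,0,0,2,0,0,255],[0,0,0,3,0,0,255],[0,0,0,3,0,0,255]]])

```text
time: 14.2
position: [0.4759, -0.3736, 0.0708]
eef_rot: [1.357, 1.103, -1.352]
contact_force: [0.1, -0.4, -3.5]
grip_width: 0.0378
```

Call:
move_arm(increments=[[[0,0,0,0.7,0,0,255],[0,0,0,1.4,0,0,255],[0,0,0,2,0,0,255],[0,0,0,2,0,0,255]]])

```text
time: 14.53
position: [0.476, -0.374, 0.0707]
eef_rot: [1.357, 1.103, -1.352]
contact_force: [-2.7, 1.7, 7.1]
grip_width: 0.0379
```

Touched down: z stopped at 0.0707 and the force turned to +7 N. Releasing, then going straight up.

Call:
move_arm(increments=[[[0,0,0,0,0,0,255],[0,0,0,0,0,0,130],[0,0,0,0,0,0,100],[0,0,0,0,0,0,60],[0,0,0,0,0,0,0],[0,0,0,0,0,0,0],[0,0,0,0,0,0,0],[0,0,0,0,0,0,0],[0,0,0,0,0,0,0]]])

```text
time: 15.28
position: [0.476, -0.374, 0.0706]
eef_rot: [1.357, 1.103, -1.352]
contact_force: [-0.1, 1.2, 0.6]
grip_width: 0.0876
```

Call:
move_arm(increments=[[[0,0,0,-8,0,0,0],[0,0,0,-25,0,0,0],[0,0,0,-50,0,0,0],[0,0,0,-80,0,0,0],[0,0,0,-110,0,0,0],[0,0,0,-140,0,0,0],[0,0,0,-170,0,0,0],[0,0,0,-200,0,-40,0],[0,0,0,-200,0,-80,0],[0,0,0,-200,0,-80,0],[0,0,0,-200,0,-80,0]]])

```text
time: 16.2
position: [0.4918, -0.2934, 0.2724]
eef_rot: [1.354, 1.102, -1.348]
contact_force: [0.4, -0.9, 0.5]
grip_width: 0.0943
```

Run:
```python
from h import *
s=telemetry.get_state(); print(s['time'],s['position'],s['contact_force'],s['grip_width'])
f=grab_frame('scene'); cv2.imwrite('pics/s6.png',cv2.resize(f['pixels'][130:300,200:430,::-1],None,fx=3.4,fy=3.4))
print('cart expected px',proj(f,[.476,-.374,.049]))
for q,z in dict(cart_center=.049,cartridge=.004,pad_empty=.081,low_jar=0,syrup_jar=0,dark_jar=0,cup=0,wrench=0,brush=0).items():
    for r in nets.place_of(q,'scene')[:1]: print(q,round(r['conf'],2),np.round(r['xy']),at_z(f,r['xy'],z).round(3))
```

```text
16.2 [ 0.49177173 -0.29344164  0.27236598] [ 0.44333475 -0.91611715  0.46373377] 0.09432440057079633
cart expected px [249.93235199 178.67910767]
cart_center 0.77 [249. 179.] [ 0.479 -0.377  0.049]
cartridge 0.86 [255. 187.] [ 0.467 -0.366  0.004]
pad_empty 0.56 [367. 264.] [0.593 0.145 0.081]
low_jar 0.74 [353. 233.] [0.459 0.031 0.   ]
syrup_jar 0.68 [309. 309.] [0.766 0.054 0.   ]
dark_jar 0.62 [254. 276.] [ 0.761 -0.149 -0.   ]
cup 0.94 [464. 280.] [0.439 0.401 0.   ]
wrench 0.85 [231. 240.] [ 0.692 -0.294  0.   ]
brush 0.76 [456. 342.] [0.638 0.45  0.   ]
```

View pics/s6.png

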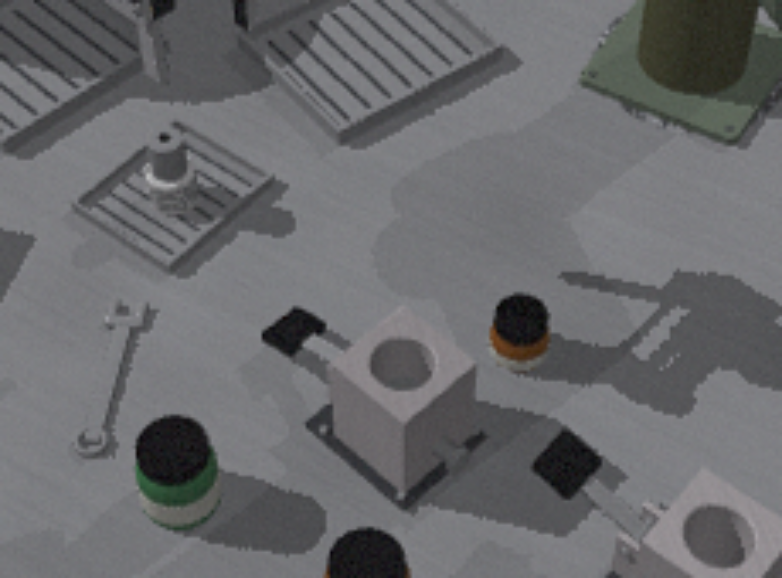

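The cartridge stands upright in the middle of the small tray, at crop (168,170). The empty housing's lever is up, the bystanders are in place, and the arm is clear.

```bash
python3 -c "
from rig import finish_job; print(finish_job())"
```

```text
the job is handed in; nothing more can be done
None
```

I pressed the loaded housing's lever down to its stop, drew the cartridge out by its neck, and stood it upright in the drip tray. The job was handed in at about 16 s of the 54 s; `finish_job` reports no verdict.

- **Lever:** the force jumped to 38 N with the fingertips about 36 mm above the table. I took that as the stop; the joint angle itself can't be read.
- **Cartridge:** the grip closed at 37.9 mm on the 38 mm neck, and I set it down with about 7 N shown at contact.
- **Last picture:** the cartridge stands upright near the middle of the small tray. That tray measured about 0.15 x 0.165 m, matching the size given. The network's cartridge position was within 5 mm of where I released it.
- **Other things:** the empty housing's lever is still up and the arm is clear. All six bystanders read within about 12 mm of where they started, which is network noise, since nothing came near them.

One early disagreement: the first top and scene views differed by about 2 cm on the housing, and the close wrist views settled it.

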